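# Clear the jars off the airtight tub and press its lid edge home all round

## Task

Take the spice jar and the salt shaker off the airtight tub's lid and stand them upright on free worktop or hob, out of the way. Press the lid's edge down all the way round, section by section, until every part of it is fully seated on the rim. Do not tip anything over, and leave the oil bottle, the glass and the mug standing round it where they are.

Things in the scene. Friction and masses are not known exactly. Their poses are not given: they have to be found in the camera images.
- tub: airtight tub: white plastic, rounded rectangle 130 x 180 mm at the rim, 80 mm high with its lid edge seated, fixed. Origin: centre of its underside; x short axis, y long axis, z up. A fixed lid panel (92 x 142 mm, top 74 mm above the origin) fills the middle; round it runs the lid's edge, 18 mm wide, in six separate sections. Dark gasket shows under a section that stands proud
- edge0 (a joint): gap under the lid-edge section at the tub's left front corner (front = tub's -x, left = its +y): 0 = fully seated, to 0.008 m proud. It slides straight down under about 8 N, stops hard at 0 and stays where it is pushed
- edge0_top (a point): pressing point on the top of the left front corner section (L-shaped corner section, 18 mm wide band, from halfway along the short side to 33 mm off the middle of the long side), in the middle of the band at the corner; 80 mm above the tub's origin once seated
- edge1 (a joint): gap under the lid-edge section at the tub's front middle (front = tub's -x, left = its +y): 0 = fully seated, to 0.008 m proud. It slides straight down under about 8 N, stops hard at 0 and stays where it is pushed
- edge1_top (a point): pressing point on the top of the front middle section (straight, 62 mm long, 18 mm wide), in the middle of the band; 80 mm above the tub's origin once seated
- edge2 (a joint): gap under the lid-edge section at the tub's right front corner (front = tub's -x, left = its +y): 0 = fully seated, to 0.008 m proud. It slides straight down under about 8 N, stops hard at 0 and stays where it is pushed
- edge2_top (a point): pressing point on the top of the right front corner section (L-shaped corner section, 18 mm wide band, from halfway along the short side to 33 mm off the middle of the long side), in the middle of the band at the corner; 80 mm above the tub's origin once seated
- edge3 (a joint): gap under the lid-edge section at the tub's right back corner (front = tub's -x, left = its +y): 0 = fully seated, to 0.008 m proud. It slides straight down under about 8 N, stops hard at 0 and stays where it is pushed
- edge3_top (a point): pressing point on the top of the right back corner section (L-shaped corner section, 18 mm wide band, from halfway along the short side to 33 mm off the middle of the long side), in the middle of the band at the corner; 80 mm above the tub's origin once seated
- edge4 (a joint): gap under the lid-edge section at the tub's back middle (front = tub's -x, left = its +y): 0 = fully seated, to 0.008 m proud. It slides straight down under about 8 N, stops hard at 0 and stays where it is pushed
- edge4_top (a point): pressing point on the top of the back middle section (straight, 62 mm long, 18 mm wide), in the middle of the band; 80 mm above the tub's origin once seated
- edge5 (a joint): gap under the lid-edge section at the tub's left back corner (front = tub's -x, left = its +y): 0 = fully seated, to 0.008 m proud. It slides straight down under about 8 N, stops hard at 0 and stays where it is pushed
- edge5_top (a point): pressing point on the top of the left back corner section (L-shaped corner section, 18 mm wide band, from halfway along the short side to 33 mm off the middle of the long side), in the middle of the band at the corner; 80 mm above the tub's origin once seated
- spice_jar: upright round spice jar, 45 mm across, 106 mm high, 0.11 kg, standing on the lid panel; origin: centre of its underside, z up
- salt_shaker: upright round salt shaker, 44 mm across up to 66 mm height, then a 34 mm wide domed cap up to 90 mm, 0.1 kg, standing on the lid panel; origin: centre of its underside, z up
- oil_bottle: dark oil bottle, 61 mm across, 228 mm high, standing on the near half of the hob, right of the tub (bystander; another like it stands far back beside the coffee machine); origin: centre of its underside
- water_glass: clear drinking glass, 76 mm across, 86 mm high, standing on the front strip of the worktop left of the tub (bystander); origin: centre of its underside
- mug: white mug on the hob, bowl 83 mm across, 105 mm high (bystander). Origin: on its underside; the bowl's axis lies 16 mm along its +y, the handle reaches to 58 mm along its -y
- hob (a point): point on top of the black hob, a flat slab 6 mm high right of the tub: x from 0.44, y from -0.43 to -0.13; up to x = 0.66 it is free but for bottle and mug. The steel drainer (x over 0.49, y -0.06 to 0.30) lies 3 mm below z = 0 and is free round the tub up to the wire rack, 60 mm high, that begins at x = 0.65. Elsewhere the worktop is at z = 0; the sink lies left of y = 0.30, x over 0.48

How it is judged (in metres and radians):
At the end, for the whole second after the job is handed in: All six sections of the lid's edge are within 1.5 mm of fully seated; the spice jar and the salt shaker stand upright (within 0.15 rad), at rest, on the worktop or hob (underside between -10 and 30 mm), over 80 mm from the tub's centre (value of joint each of edge0, edge1, edge2, edge3, edge4, edge5 below 0.0015 m and angle between each of spice_jar, salt_shaker's own z axis and vertical below 0.15 rad and height (world z) of spice_jar between -0.01 and 0.03 m and linear speed of each of spice_jar, salt_shaker below 0.02 m/s and horizontal distance between each of spice_jar, salt_shaker and tub above 0.08 m and height (world z) of salt_shaker between -0.01 and 0.03 m); the robot touches nothing.
It fails at once if the spice jar or the salt shaker is tipped over (angle between any of spice_jar, salt_shaker's own z axis and vertical above 0.7 rad).
It fails at once if the oil bottle, the glass or the mug is shifted by more than 40 mm or tipped (distance of any of oil_bottle, water_glass, mug from where it was at the start of the episode above 0.04 m or angle between any of oil_bottle, water_glass, mug's own z axis and vertical above 0.5 rad).
It also fails if it takes over 67 s, if anything falls off the work surface, if the arm or the gripper's body presses on something with over 40 N, if the wrist force passes 120 N, or if a joint passes its speed limit or range.

## Robot

A 6-joint arm with a two-finger parallel gripper is mounted at the origin on a cart in front of the work surface, level with it; the furniture and walls round the work are solid. World frame = base frame: x ahead of the robot, y to its left, z up, the work surface at z = 0. Lengths are in mm, angles in rad, forces in N, time in s.
With the tool pointing down it reaches from about 300 to 775 mm from the base axis. Payload 14.6 kg.
Tool frame: the origin (TCP) lies between the finger pads; the fingertips stand ahead of it and the grasp point (between the pads) lies 11 mm behind it (manip.finger_overhang is the z of the fingertips in the tool frame, in mm); z points along the fingers, y is the line along which they close (so a half turn about z gives the same grasp; the last joint's range is limited). The gripper opens to 94 mm and grips with 3 to 60 N. Pads are 16 mm wide; open, the fingers measure 119 mm over their backs; the gripper's body (75 mm by 177 mm) begins 78 mm behind the grasp point.
Start: joints at [1.254, 0.3, 1.521, -0, 1.321, -0.067], TCP at [135.963, 532.92, 213.446] pointing down, gripper open.
Joint ranges: [-3.03, 3.03], [-0.79, 2.21], [0.23, 2.52], [-1.04, 4.18], [0, 3.07], [-2.55, 2.55]. Speed limits (rad/s): [2.22, 2.22, 2.57, 3.14, 3.14, 3.14].

## Interface

Orientations are given as [roll, pitch, yaw] about the fixed x, y, z axes, in that order (R = Rz(yaw) Ry(pitch) Rx(roll)).
In Python, from cell import manip gives the robot as it stands.
- The arm moves only by the tool jog_arm, never from a script. Its argument "series" is a list of rows, each a list of 7 numbers: the shift along the world's x, y, z as a fraction of full scale, then the turn, a rotation vector about the world's x, y, z as a fraction of full scale, then the closure, from 0 (fully open) to 1 (shut). In form: [[dx, dy, dz, wx, wy, wz, fingers], ...]. A call has 1 to 8 rows; each row is the pose to reach, as a shift and turn from the pose commanded when the call began; what a row does not reach only later rows make up. Full scale, the value 1, is 120 mm for a shift and 90 degrees for a turn. A row lasts 1/12 s, in which the tool goes at most 41.7 mm and 7.16 degrees, less where a joint would pass 70% of its speed; a pose out of reach is approached as far as the arm can. A call with a number of a shift or a turn outside -1 to 1 is refused whole. A call with a gripper value outside its range is refused whole. The fingers move at their own pace and stop on an object; "grip_force" is the grip in N (left out, the last holds). Time passes only in rows, so rows that repeat a pose let the fingers close. It gives the time, the measured TCP pose, the force, the opening and the grip force at its end, in the units of the state.
- manip.read_state(): the state, without advancing time (a new reading comes with each control period).
- manip.camera(name): name is "scene" or "top"; returns a dict with "frame" (400x640x3 uint8, red, green, blue), "vfov" (degrees; the focal length in pixels is half the picture's height over the tangent of half this angle, whatever the lens; pixels are square), "cx", "cy" (the principal point, pixels), "k1" (the pictures are not rectified: a ray, as slopes to the right and down, at radius r is drawn at 1 + k1 r^2 times it, then the intrinsics apply), "R" (3x3) and "t" (3): a world point X has camera coordinates R X + t. Camera axes: x right, y down, z forward; pixel columns grow to the right and rows downward; lengths in mm; the calibration is good to about 2 mm. A picture is of the moment at which its call begins. There is no depth.
- manip.sign_off(): hands the job in; it is judged then, once.
The state is a dict: "clock": time; "joints": joint angles; "qd": joint speeds; "effort": joint torques, N m; "eef_pos": TCP position; "eef_rot": TCP orientation; "wrist_force": force on the tool from outside, world axes, zero at the start; "moment": the same for the moment, N m; "finger_gap": finger opening in mm; "finger_force": force on a finger pad.
Only numpy, scipy, OpenCV 4.12 (cv2) and the standard library are available. Lean on these libraries where they do the work, as an engineer would, in place of code of your own. Each camera call takes 0.05 s, during which the arm holds its last target. There are 200 camera calls.

## Working session

There is one attempt and no reset: what is moved stays moved. The work goes in short steps, Python scripts to look and compute and a tool call to move; the robot and the scene stay as the last step left them, time stands still between calls to the robot, and variables do not carry over. Pictures are saved under pics/ and viewed, at most 10 in all, crops included, and the job is handed in when it is done.

Besides the shell and the picture viewer there is one more tool, called after "Emit:" by a JSON object that holds its "op" and its "data". jog_arm: Moves the arm, as the interface text tells. Its arguments: {"type":"object","properties":{"series":{"type":"array"},"grip_force":{"type":"number"}},"required":["series"]}

```bash
mkdir -p pics; cat > h.py <<'E'
import numpy as np, cv2
from cell import manip
def shot(n,name):
    c=manip.camera(n); cv2.imwrite(f'pics/{name}.png',c['frame'][:,:,::-1]); np.save(f'pics/{name}.npy',c,allow_pickle=True); return c
def load(name): return np.load(f'pics/{name}.npy',allow_pickle=True).item()
def K(c):
    h=c['frame'].shape[0]; f=h/2/np.tan(np.radians(c['vfov'])/2)
    return np.array([[f,0,c['cx']],[0,f,c['cy']],[0,0,1.]]),np.array([c['k1'],0,0,0,0.])
def ray(c,px):
    k,d=K(c); p=cv2.undistortPoints(np.array(px,float).reshape(-1,1,2),k,d).reshape(-1,2)
    R=np.array(c['R']);t=np.array(c['t']); return -R.T@t, np.c_[p,np.ones(len(p))]@R
def onz(c,px,z):
    o,d=ray(c,px); return o+d*((z-o[2])/d[:,2])[:,None]
def proj(c,X):
    k,d=K(c); return cv2.projectPoints(np.array(X,float).reshape(-1,1,3),cv2.Rodrigues(np.array(c['R'],float))[0],np.array(c['t'],float),k,d)[0].reshape(-1,2)
E
python3 - <<'E'
from h import *
for n in('scene','top'):
    c=shot(n,n+'0'); R=np.array(c['R']); print(n,c['vfov'],c['cx'],c['cy'],c['k1'],-R.T@np.array(c['t']),R.round(2).tolist())
print(manip.read_state(),manip.finger_overhang)
E
```

```text
scene 56.28458348542477 318.79924292039374 191.67992138922935 -0.07990538025350225 [ -64.03651847 -622.70429513  758.2256943 ] [[0.72, -0.69, -0.02], [-0.43, -0.43, -0.8], [0.54, 0.58, -0.61]]
top 52.46981867047465 319.589137473673 196.80926062550367 -0.06015418474394918 [ 401.14359234   42.10132942 1123.91153955] [[-0.0, -1.0, 0.01], [-0.99, 0.0, -0.11], [0.11, -0.01, -0.99]]
{'clock': 0.1, 'joints': array([ 1.25441957e+00,  3.00405625e-01,  1.52148711e+00,  1.30927306e-05,
        1.32070125e+00, -6.66331139e-02]), 'qd': array([ 2.32599803e-04, -1.05972394e-03, -5.18493125e-05, -5.58689724e-05,
       -4.24775349e-04,  1.83987383e-03]), 'effort': array([-2.89177597e-04, -5.32634425e+01, -3.53285301e+01,  7.08816969e-02,
        2.34568783e-02, -3.52418510e-05]), 'eef_pos': array([135.88586417, 532.72778665, 212.96199503]), 'eef_rot': array([-3.14059439e+00, -7.93263113e-05,  2.89184572e+00]), 'wrist_force': array([ 0.48574148,  0.72920952, -0.214118  ]), 'moment': array([ 0.02089045, -0.01451784,  0.00627814]), 'finger_force': 0.0, 'finger_gap': 94.11312398368526} 8.0
```

View pics/scene0.png

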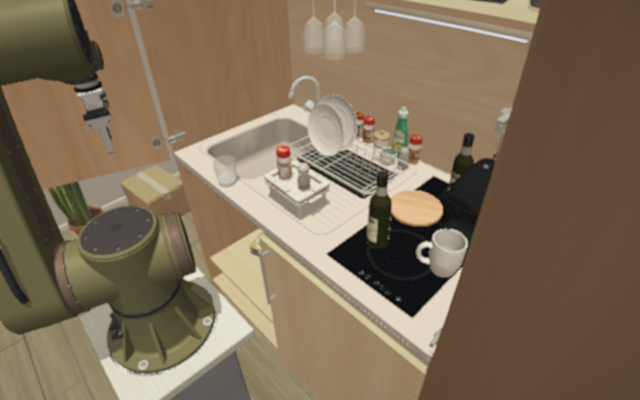

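View pics/top0.png

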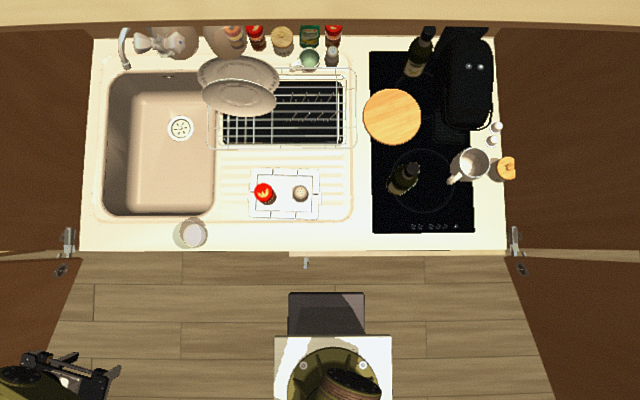

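The top view shows the tub at about (284,193), with the red-capped jar at (263,192) and the shaker at (301,193). The oil bottle is at about (403,178), the mug at (470,165) and the glass at (190,234). I'll enlarge both views around the tub.

```bash
python3 - <<'E'
from h import *
a=load('top0')['frame'][155:230,235:335,::-1]; b=load('scene0')['frame'][135:225,250:340,::-1]
cv2.imwrite('pics/crop.png',np.vstack([cv2.resize(a,(500,375),interpolation=2)[:, :],cv2.resize(b,(500,500),interpolation=2)])[:600] if 0 else np.hstack([cv2.resize(a,(400,300),interpolation=2),cv2.resize(b,(300,300),interpolation=2)]))
E
```

```text
(no output)
```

View pics/crop.png

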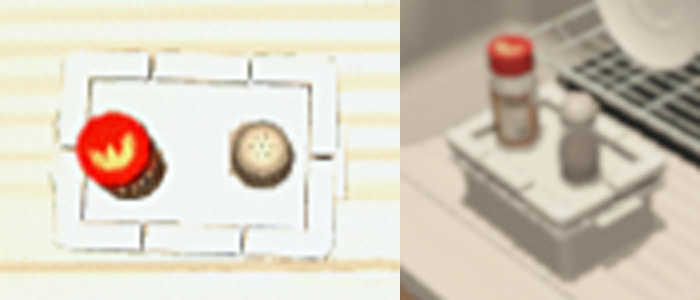

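The crop shows the lid outline in the top view with corners at about (62,50), (340,58), (333,258) and (57,248). The jar's cap is at (116,147) and the shaker's dome at (262,153). Next I'll convert these to positions.

```bash
python3 - <<'E'
from h import *
c=load('top0'); s=load('scene0')
f=lambda l:[((x+.5)/4-.5+235,(y+.5)/4-.5+155) for x,y in l]
P=onz(c,f([(62,50),(340,58),(333,258),(57,248)]),82)
print(P.round(0),P.mean(0))
print('dirs',[np.arctan2(*(P[i]-P[j])[[1,0]]).round(3) for i,j in((0,1),(3,2),(0,3),(1,2))], [np.linalg.norm(P[i]-P[j]).round(0) for i,j in((0,1),(3,2),(0,3),(1,2))])
print('jar',onz(c,f([(116,147)]),180),'salt',onz(c,f([(262,153)]),164))
g=lambda l:[((x+.5)*.3-.5+250,(y+.5)*.3-.5+135) for x,y in l]
print('scene jar',onz(s,g([(510,45)]),180),'salt',onz(s,g([(578,103)]),160))
Q=onz(s,g([(508,65)]),165);print(Q)
print('scene corners',onz(s,g([(450,135),(663,168),(563,222)]),82).round(0))
# bystanders tops / feet
print('glass top',onz(c,[(194,236)],86),'foot',onz(c,[(187,233)],3))
print('mug',onz(c,[(474,164)],111),'handle',onz(c,[(451,184)],70),'bottle top',onz(c,[(408,170)],234))
print('sc bottle foot',onz(s,[(379,243)],6),'top',onz(s,[(382,176)],234),'mug foot',onz(s,[(446,268)],6),'glass',onz(s,[(226,160)],86))
E
```

```text
[[599. 215.  82.]
 [593.  33.  82.]
 [463.  39.  82.]
 [470. 216.  82.]] [531.02576271 125.71650589  82.        ]
dirs [np.float64(1.537), np.float64(1.531), np.float64(-0.01), np.float64(-0.039)] [np.float64(181.0), np.float64(178.0), np.float64(129.0), np.float64(130.0)]
jar [[522.42619284 165.87843856 180.        ]] salt [[520.51439719  80.91177728 164.        ]]
scene jar [[779.05146086 -87.83673007 180.        ]] salt [[ 769.9116841  -169.96833864  160.        ]]
[[770.86572762 -93.70093055 165.        ]]
scene corners [[ 746.  -56.   82.]
 [ 843. -228.   82.]
 [ 711. -208.   82.]]
glass top [[420.2842697  355.55095741  86.        ]] foot [[430.10248526 400.38166903   3.        ]]
mug [[ 600.07496757 -362.62837503  111.        ]] handle [[ 554.32063461 -314.15871937   70.        ]] bottle top [[ 562.3659859  -162.74362605  234.        ]]
sc bottle foot [[ 562.58454308 -190.31861353    6.        ]] top [[ 556.32611512 -181.30789442  234.        ]] mug foot [[ 615.33412677 -373.6492713     6.        ]] glass [[435.1430858  374.94457488  86.        ]]
```

```bash
python3 - <<'E'
from h import *
s=load('scene0')
g=lambda l:[((x-400+.5)*.3-.5+250,(y+.5)*.3-.5+135) for x,y in l]
print('scene jar',onz(s,g([(510,45)]),177),'salt',onz(s,g([(578,103)]),160))
print('scene corners',onz(s,g([(450,135),(663,168),(563,222)]),80).round(0))
print('jar foot ctr',onz(s,g([(517,136)]),71),'salt',onz(s,g([(580,173)]),71))
# predicted with tub model
C=np.array([531,126,-3.]);y=-.035;R=np.array([[np.cos(y),-np.sin(y)],[np.sin(y),np.cos(y)]])
P=[np.r_[C[:2]+R@q,80] for q in([65,90],[65,-90],[-65,-90],[-65,90])]
print(proj(load('top0'),P).round(1).tolist(),(((proj(s,P)-[250,135]+.5)/.3)+[400,0]).round(0).tolist())
E
```

```text
scene jar [[527.26479806 173.05167146 177.        ]] salt [[523.66546246  76.6294762  160.        ]]
scene corners [[478. 216.  80.]
 [585.  33.  80.]
 [468.  39.  80.]]
jar foot ctr [[530.74039737 179.27877435  71.        ]] salt [[533.8224856   91.06049635  71.        ]]
[[250.7, 167.2], [319.5, 169.3], [318.0, 219.1], [248.2, 216.9]] [[548.0, 88.0], [669.0, 165.0], [560.0, 225.0], [441.0, 138.0]]
```

The tub is at about (531,126) with yaw about -0.035. The jar is at about (524,168) and the shaker at about (521,81). I'll grip across the tub's x axis, and move toward the jar first.

Emit:
{"op": "jog_arm", "data": {"series": [[0.81, -0.76, 0.1, 0, 0, -0.216, 0], [0.81, -0.76, 0.1, 0, 0, -0.216, 0], [0.81, -0.76, 0.1, 0, 0, -0.216, 0], [0.81, -0.76, 0.1, 0, 0, -0.216, 0], [0.81, -0.76, 0.1, 0, 0, -0.216, 0]]}}

```text
clock: 0.52
eef_pos: [234.8, 440.4, 225.7]
eef_rot: [3.141, 0.0, 2.55]
wrist_force: [-1.0, 0.1, 0.2]
finger_gap: 93.7
finger_force: 0.0
```

Emit:
{"op": "jog_arm", "data": {"series": [[0.81, -0.76, 0, 0, 0, -0.216, 0], [0.81, -0.76, 0, 0, 0, -0.216, 0], [0.81, -0.76, 0, 0, 0, -0.216, 0], [0.81, -0.76, 0, 0, 0, -0.216, 0], [0.81, -0.76, 0, 0, 0, -0.216, 0]]}}

```text
clock: 0.93
eef_pos: [331.2, 350.0, 225.2]
eef_rot: [-3.141, -0.0, 2.212]
wrist_force: [-0.1, 0.9, -1.2]
finger_gap: 94.2
finger_force: 0.0
```

Emit:
{"op": "jog_arm", "data": {"series": [[0.81, -0.76, 0, 0, 0, -0.216, 0], [0.81, -0.76, 0, 0, 0, -0.216, 0], [0.81, -0.76, 0, 0, 0, -0.216, 0], [0.81, -0.76, 0, 0, 0, -0.216, 0], [0.81, -0.76, 0, 0, 0, -0.216, 0]]}}

```text
clock: 1.35
eef_pos: [428.0, 259.5, 225.0]
eef_rot: [-3.141, -0.0, 1.875]
wrist_force: [-0.7, 0.3, 0.1]
finger_gap: 93.8
finger_force: 0.0
```

Emit:
{"op": "jog_arm", "data": {"series": [[0.81, -0.76, 0, 0, 0, -0.216, 0], [0.81, -0.76, 0, 0, 0, -0.216, 0], [0.81, -0.76, 0, 0, 0, -0.216, 0], [0.81, -0.76, 0, 0, 0, -0.216, 0], [0.81, -0.76, 0, 0, 0, -0.216, 0], [0.81, -0.76, 0, 0, 0, -0.216, 0], [0.81, -0.76, 0, 0, 0, -0.216, 0]]}}

```text
clock: 1.93
eef_pos: [523.5, 170.4, 225.5]
eef_rot: [-3.141, -0.0, 1.539]
wrist_force: [-0.3, 0.3, 0.7]
finger_gap: 93.8
finger_force: 0.0
```

Emit:
{"op": "jog_arm", "data": {"series": [[0, 0, -0.2, 0, 0, 0, 0], [0, 0, -0.4, 0, 0, 0, 0], [0, 0, -0.6, 0, 0, 0, 0], [0, 0, -0.75, 0, 0, 0, 0], [0, 0, -0.86, 0, 0, 0, 0], [0, 0, -0.86, 0, 0, 0, 0]]}}

```text
clock: 2.43
eef_pos: [522.6, 169.5, 119.9]
eef_rot: [-3.138, 0.001, 1.538]
wrist_force: [-0.8, 0.3, -0.4]
finger_gap: 94.0
finger_force: 0.0
```

```bash
python3 - <<'E'
from h import *
a=shot('top','t1')['frame'][130:255,200:360,::-1]; b=shot('scene','s1')['frame'][95:225,220:350,::-1]
cv2.imwrite('pics/crop1.png',np.hstack([cv2.resize(a,(480,375),interpolation=2),cv2.resize(b,(320,375),interpolation=2)]))
E
```

```text
(no output)
```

View pics/crop1.png

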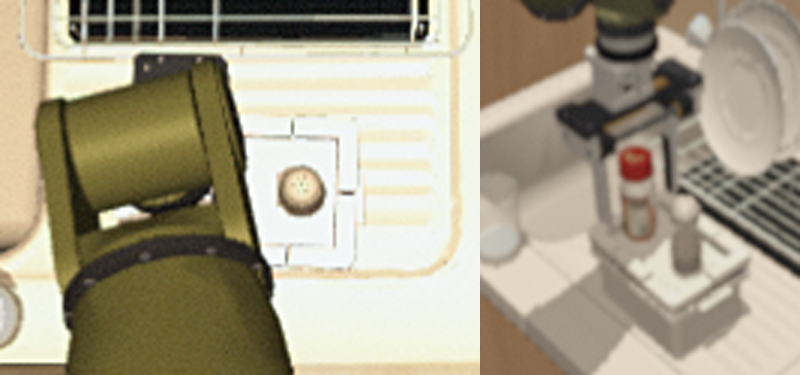

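The scene crop shows the jar standing between the fingers, so I'll close on it.

Emit:
{"op": "jog_arm", "data": {"series": [[0, 0, 0, 0, 0, 0, 0.3], [0, 0, 0, 0, 0, 0, 0.4], [0, 0, 0, 0, 0, 0, 0.5], [0, 0, 0, 0, 0, 0, 0.6], [0, 0, 0, 0, 0, 0, 0.7], [0, 0, 0, 0, 0, 0, 0.7], [0, 0, 0, 0, 0, 0, 0.7], [0, 0, 0, 0, 0, 0, 0.7]], "grip_force": 15}}

```text
clock: 3.2
eef_pos: [524.7, 168.1, 122.3]
eef_rot: [-3.141, 0.0, 1.535]
wrist_force: [1.4, -0.0, -1.6]
finger_gap: 44.2
finger_force: 14.2
```

Emit:
{"op": "jog_arm", "data": {"series": [[0, 0, 0, 0, 0, 0, 0.7], [0, 0, 0, 0, 0, 0, 0.7], [0, 0, 0, 0, 0, 0, 0.7], [0, 0, 0.05, 0, 0, 0, 0.7], [0, 0, 0.1, 0, 0, 0, 0.7], [0, 0, 0.15, 0, 0, 0, 0.7], [0, 0, 0.2, 0, 0, 0, 0.7], [0, 0, 0.2, 0, 0, 0, 0.7]]}}

```text
clock: 3.87
eef_pos: [525.4, 168.3, 147.9]
eef_rot: [3.139, -0.001, 1.535]
wrist_force: [0.6, 0.8, -1.5]
finger_gap: 44.5
finger_force: 15.0
```

Emit:
{"op": "jog_arm", "data": {"series": [[0, 0.2, 0, 0, 0, 0, 0.7], [0, 0.4, 0, 0, 0, 0, 0.7], [0, 0.6, 0, 0, 0, 0, 0.7], [0, 0.7, 0, 0, 0, 0, 0.7], [0, 0.78, 0, 0, 0, 0, 0.7], [0, 0.78, 0, 0, 0, 0, 0.7], [0, 0.78, 0, 0, 0, 0, 0.7]]}}

```text
clock: 4.45
eef_pos: [524.7, 261.3, 146.1]
eef_rot: [-3.141, 0.0, 1.535]
wrist_force: [-0.1, -0.6, -1.1]
finger_gap: 44.3
finger_force: 15.0
```

Emit:
{"op": "jog_arm", "data": {"series": [[0, 0, -0.15, 0, 0, 0, 0.7], [0, 0, -0.3, 0, 0, 0, 0.7], [0, 0, -0.45, 0, 0, 0, 0.7], [0, 0, -0.6, 0, 0, 0, 0.7], [0, 0, -0.68, 0, 0, 0, 0.7], [0, 0, -0.74, 0, 0, 0, 0.7], [0, 0, -0.77, 0, 0, 0, 0.7], [0, 0, -0.77, 0, 0, 0, 0.7]]}}

```text
clock: 5.12
eef_pos: [524.8, 261.4, 53.7]
eef_rot: [-3.141, 0.0, 1.534]
wrist_force: [0.4, 0.8, -1.8]
finger_gap: 44.2
finger_force: 15.0
```

Emit:
{"op": "jog_arm", "data": {"series": [[0, 0, -0.01, 0, 0, 0, 0.7], [0, 0, -0.02, 0, 0, 0, 0.7], [0, 0, -0.02, 0, 0, 0, 0.7]]}}

```text
clock: 5.37
eef_pos: [525.0, 261.8, 51.9]
eef_rot: [3.141, -0.0, 1.535]
wrist_force: [-0.1, 0.6, -2.0]
finger_gap: 44.3
finger_force: 15.0
```

Emit:
{"op": "jog_arm", "data": {"series": [[0, 0, -0.01, 0, 0, 0, 0.7], [0, 0, -0.01, 0, 0, 0, 0.7], [0, 0, -0.02, 0, 0, 0, 0.7], [0, 0, -0.02, 0, 0, 0, 0.7]]}}

```text
clock: 5.7
eef_pos: [524.7, 261.7, 48.9]
eef_rot: [-3.141, 0.0, 1.535]
wrist_force: [0.2, 0.2, -2.0]
finger_gap: 44.1
finger_force: 15.0
```

Emit:
{"op": "jog_arm", "data": {"series": [[0, 0, -0.01, 0, 0, 0, 0.7], [0, 0, -0.01, 0, 0, 0, 0.7], [0, 0, -0.01, 0, 0, 0, 0.7]]}}

```text
clock: 5.95
eef_pos: [524.7, 261.7, 47.7]
eef_rot: [-3.141, 0.0, 1.535]
wrist_force: [0.3, 0.6, -0.5]
finger_gap: 44.5
finger_force: 15.0
```

The wrist force has dropped to zero, so the jar is on the surface. I'll release it and lift.

Emit:
{"op": "jog_arm", "data": {"series": [[0, 0, 0, 0, 0, 0, 0.48], [0, 0, 0, 0, 0, 0, 0.4], [0, 0, 0, 0, 0, 0, 0.3], [0, 0, 0, 0, 0, 0, 0], [0, 0, 0, 0, 0, 0, 0], [0, 0, 0, 0, 0, 0, 0], [0, 0, 0, 0, 0, 0, 0], [0, 0, 0, 0, 0, 0, 0]]}}

```text
clock: 6.62
eef_pos: [524.8, 261.7, 47.9]
eef_rot: [3.142, -0.0, 1.535]
wrist_force: [0.4, -0.3, 0.8]
finger_gap: 91.5
finger_force: 0.0
```

Emit:
{"op": "jog_arm", "data": {"series": [[0, 0, 0.1, 0, 0, 0, 0], [0, 0, 0.4, 0, 0, 0, 0], [0, 0, 0.7, 0, 0, 0, 0], [0, 0, 1, 0, 0, 0, 0], [0, 0, 1, 0, 0, 0, 0]]}}

```text
clock: 7.03
eef_pos: [527.1, 262.7, 176.3]
eef_rot: [3.131, -0.005, 1.535]
wrist_force: [1.6, 0.5, -0.2]
finger_gap: 93.9
finger_force: 0.0
```

Emit:
{"op": "jog_arm", "data": {"series": [[0, -0.3, 0.25, 0, 0, 0, 0], [0, -0.6, 0.25, 0, 0, 0, 0], [-0.02, -1, 0.25, 0, 0, 0, 0], [-0.02, -1, 0.25, 0, 0, 0, 0], [-0.02, -1, 0.25, 0, 0, 0, 0]]}}

```text
clock: 7.45
eef_pos: [522.5, 139.8, 198.8]
eef_rot: [3.14, -0.0, 1.532]
wrist_force: [0.3, 0.4, 0.1]
finger_gap: 94.5
finger_force: 0.0
```

Emit:
{"op": "jog_arm", "data": {"series": [[0, -0.3, 0, 0, 0, 0, 0], [0, -0.52, 0, 0, 0, 0, 0], [0, -0.52, 0, 0, 0, 0, 0], [0, -0.52, 0, 0, 0, 0, 0]]}}

```text
clock: 7.78
eef_pos: [522.6, 79.7, 198.1]
eef_rot: [3.141, -0.0, 1.534]
wrist_force: [-1.1, -0.4, -0.1]
finger_gap: 94.0
finger_force: 0.0
```

```bash
python3 - <<'E'
from h import *
s=manip.read_state(); print(s['eef_pos'],s['finger_gap'])
a=shot('top','t2')['frame'][130:255,180:340,::-1]; b=shot('scene','s2')['frame'][95:225,200:330,::-1]
cv2.imwrite('pics/crop2.png',np.hstack([cv2.resize(a,(400,375),interpolation=2),cv2.resize(b,(390,375),interpolation=2)]))
E
```

```text
[522.57259843  79.69778896 198.13813549] 93.99416320950542
```

View pics/crop2.png

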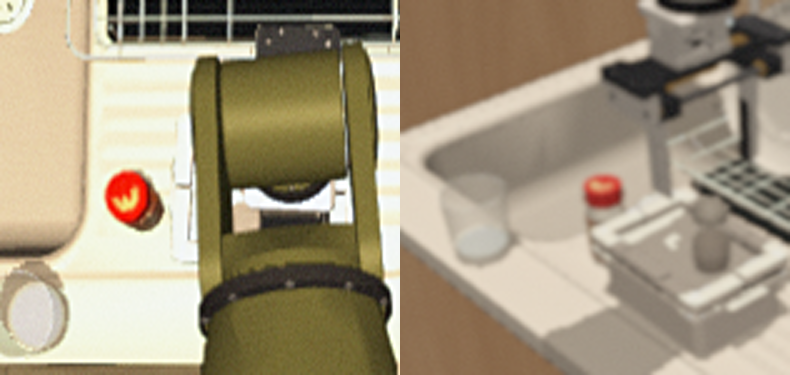

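The jar stands upright at crop (130,200), left of the tub. The shaker is on the lid under the gripper, so I'll go down and grip it.

Emit:
{"op": "jog_arm", "data": {"series": [[0, 0, -0.2, 0, 0, 0, 0], [0, 0, -0.4, 0, 0, 0, 0], [0, 0, -0.6, 0, 0, 0, 0], [0, 0, -0.7, 0, 0, 0, 0], [0, 0, -0.77, 0, 0, 0, 0], [0, 0, -0.77, 0, 0, 0, 0]]}}

```text
clock: 8.38
eef_pos: [521.7, 80.4, 104.0]
eef_rot: [-3.139, 0.0, 1.536]
wrist_force: [-0.1, -0.5, -0.2]
finger_gap: 94.1
finger_force: 0.0
```

Emit:
{"op": "jog_arm", "data": {"series": [[0, 0, 0, 0, 0, 0, 0.3], [0, 0, 0, 0, 0, 0, 0.4], [0, 0, 0, 0, 0, 0, 0.5], [0, 0, 0, 0, 0, 0, 0.6], [0, 0, 0, 0, 0, 0, 0.7], [0, 0, 0, 0, 0, 0, 0.7], [0, 0, 0, 0, 0, 0, 0.7], [0, 0, 0, 0, 0, 0, 0.7]]}}

```text
clock: 9.05
eef_pos: [522.5, 79.3, 105.6]
eef_rot: [3.141, -0.0, 1.535]
wrist_force: [0.7, -0.1, -0.1]
finger_gap: 44.0
finger_force: 0.3
```

Emit:
{"op": "jog_arm", "data": {"series": [[0, 0, 0, 0, 0, 0, 0.7], [0, 0, 0, 0, 0, 0, 0.7], [0, 0, 0, 0, 0, 0, 0.7], [0, 0, 0.05, 0, 0, 0, 0.7], [0, 0, 0.1, 0, 0, 0, 0.7], [0, 0, 0.15, 0, 0, 0, 0.7], [0, 0, 0.2, 0, 0, 0, 0.7], [0, 0, 0.2, 0, 0, 0, 0.7]]}}

```text
clock: 9.72
eef_pos: [522.9, 79.4, 131.0]
eef_rot: [3.139, -0.0, 1.535]
wrist_force: [0.1, 0.5, -0.2]
finger_gap: 42.1
finger_force: 15.0
```

Emit:
{"op": "jog_arm", "data": {"series": [[0, -0.2, 0, 0, 0, 0, 0.7], [0, -0.4, 0, 0, 0, 0, 0.7], [0, -0.6, 0, 0, 0, 0, 0.7], [0, -0.75, 0, 0, 0, 0, 0.7], [0, -0.83, 0, 0, 0, 0, 0.7], [0, -0.83, 0, 0, 0, 0, 0.7], [0, -0.83, 0, 0, 0, 0, 0.7]]}}

```text
clock: 10.3
eef_pos: [522.4, -20.0, 129.4]
eef_rot: [-3.142, -0.0, 1.534]
wrist_force: [-0.4, 0.6, -0.2]
finger_gap: 42.0
finger_force: 15.0
```

Emit:
{"op": "jog_arm", "data": {"series": [[0, 0, -0.15, 0, 0, 0, 0.7], [0, 0, -0.3, 0, 0, 0, 0.7], [0, 0, -0.45, 0, 0, 0, 0.7], [0, 0, -0.6, 0, 0, 0, 0.7], [0, 0, -0.68, 0, 0, 0, 0.7], [0, 0, -0.74, 0, 0, 0, 0.7], [0, 0, -0.78, 0, 0, 0, 0.7], [0, 0, -0.78, 0, 0, 0, 0.7]]}}

```text
clock: 10.97
eef_pos: [522.3, -19.9, 35.5]
eef_rot: [-3.141, -0.0, 1.535]
wrist_force: [0.3, -0.1, -0.9]
finger_gap: 41.9
finger_force: 15.0
```

```bash
python3 - <<'E'
from h import *
s=manip.read_state(); print(s['eef_pos'],s['finger_gap'],s['wrist_force'])
b=shot('scene','s3')['frame'][120:240,240:360,::-1]
cv2.imwrite('pics/crop3.png',cv2.resize(b,(480,480),interpolation=2))
E
```

```text
[522.29049517 -19.91472288  35.48778212] 41.91143396849085 [ 0.25302266 -0.14206183 -0.91964635]
```

View pics/crop3.png

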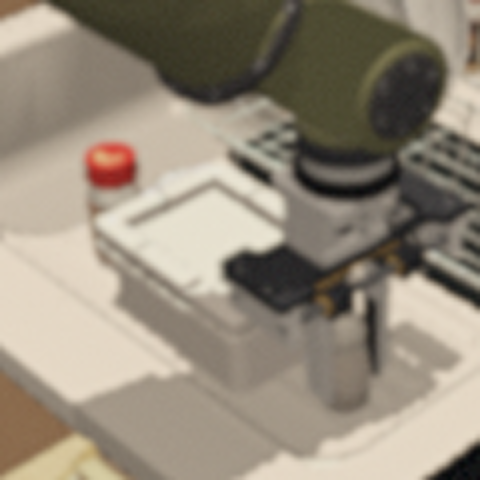

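The scene crop shows the shaker in the fingers at (348,370), just above the drainer, with the jar upright at (110,190). I'll set the shaker down and release it.

Emit:
{"op": "jog_arm", "data": {"series": [[0, 0, -0.01, 0, 0, 0, 0.7], [0, 0, -0.02, 0, 0, 0, 0.7], [0, 0, -0.03, 0, 0, 0, 0.7], [0, 0, -0.03, 0, 0, 0, 0.7], [0, 0, -0.03, 0, 0, 0, 0.7]]}}

```text
clock: 11.43
eef_pos: [522.4, -20.3, 32.4]
eef_rot: [3.141, 0.0, 1.534]
wrist_force: [0.7, 0.1, -0.7]
finger_gap: 41.7
finger_force: 15.0
```

Emit:
{"op": "jog_arm", "data": {"series": [[0, 0, -0.008, 0, 0, 0, 0.7], [0, 0, -0.008, 0, 0, 0, 0.7], [0, 0, -0.008, 0, 0, 0, 0.7]]}}

```text
clock: 11.68
eef_pos: [522.4, -20.3, 31.3]
eef_rot: [-3.142, -0.0, 1.535]
wrist_force: [-0.1, 0.0, -1.6]
finger_gap: 41.8
finger_force: 15.0
```

Emit:
{"op": "jog_arm", "data": {"series": [[0, 0, 0, 0, 0, 0, 0.5], [0, 0, 0, 0, 0, 0, 0.4], [0, 0, 0, 0, 0, 0, 0.3], [0, 0, 0, 0, 0, 0, 0], [0, 0, 0, 0, 0, 0, 0], [0, 0, 0, 0, 0, 0, 0], [0, 0, 0, 0, 0, 0, 0], [0, 0, 0, 0, 0, 0, 0]]}}

```text
clock: 12.35
eef_pos: [522.4, -20.3, 31.3]
eef_rot: [-3.142, 0.0, 1.535]
wrist_force: [0.3, -1.0, 0.1]
finger_gap: 90.1
finger_force: 0.0
```

Emit:
{"op": "jog_arm", "data": {"series": [[0, 0, 0.1, 0, 0, 0, 0], [0, 0, 0.4, 0, 0, 0, 0], [0, 0, 0.7, 0, 0, 0, 0], [0, 0, 1, 0, 0, 0, 0], [0, 0, 1, 0, 0, 0, 0], [0, 0, 1, 0, 0, 0, 0]]}}

```text
clock: 12.85
eef_pos: [523.2, -20.4, 153.9]
eef_rot: [3.137, 0.0, 1.535]
wrist_force: [0.3, -0.3, -0.3]
finger_gap: 94.1
finger_force: 0.0
```

Both items are placed. Now I'll close the fingers and go over edge2 at about (472,47).

Emit:
{"op": "jog_arm", "data": {"series": [[-0.2, 0.28, 0, 0, 0, 0, 1], [-0.42, 0.56, 0, 0, 0, 0, 1], [-0.42, 0.56, -0.26, 0, 0, 0, 1], [-0.42, 0.56, -0.26, 0, 0, 0, 1], [-0.42, 0.56, -0.26, 0, 0, 0, 1], [-0.42, 0.56, -0.26, 0, 0, 0, 1], [-0.42, 0.56, -0.26, 0, 0, 0, 1], [-0.42, 0.56, -0.26, 0, 0, 0, 1]]}}

```text
clock: 13.52
eef_pos: [472.6, 46.3, 120.7]
eef_rot: [3.141, -0.0, 1.534]
wrist_force: [0.5, -0.5, -0.9]
finger_gap: 44.1
finger_force: 0.0
```

Emit:
{"op": "jog_arm", "data": {"series": [[0, 0, -0.1, 0, 0, 0, 1], [0, 0, -0.2, 0, 0, 0, 1], [0, 0, -0.225, 0, 0, 0, 1], [0, 0, -0.25, 0, 0, 0, 1], [0, 0, -0.27, 0, 0, 0, 1], [0, 0, -0.28, 0, 0, 0, 1], [0, 0, -0.29, 0, 0, 0, 1], [0, 0, -0.29, 0, 0, 0, 1]]}}

```text
clock: 14.18
eef_pos: [474.0, 46.7, 87.9]
eef_rot: [3.136, -0.0, 1.534]
wrist_force: [0.2, -0.1, 16.0]
finger_gap: 0.6
finger_force: 8.5
```

Emit:
{"op": "jog_arm", "data": {"series": [[0, 0, -0.01, 0, 0, 0, 1], [0, 0, -0.02, 0, 0, 0, 1], [0, 0, -0.03, 0, 0, 0, 1], [0, 0, -0.03, 0, 0, 0, 1], [0, 0, -0.03, 0, 0, 0, 1]]}}

```text
clock: 14.6
eef_pos: [474.3, 46.4, 87.0]
eef_rot: [3.135, 0.0, 1.534]
wrist_force: [-17.5, -4.4, 57.9]
finger_gap: 0.1
finger_force: 29.1
```

Emit:
{"op": "jog_arm", "data": {"series": [[0, 0, 0.15, 0, 0, 0, 1], [0, 0, 0.3, 0, 0, 0, 1], [0.02, 0.3, 0.3, 0, 0, 0, 1], [0.02, 0.675, 0.3, 0, 0, 0, 1], [0.02, 0.675, 0.3, 0, 0, 0, 1], [0.02, 0.675, 0.3, 0, 0, 0, 1]]}}

```text
clock: 15.1
eef_pos: [474.5, 129.4, 118.3]
eef_rot: [3.141, -0.0, 1.537]
wrist_force: [-0.7, -1.4, 0.6]
finger_gap: 0.5
finger_force: 0.0
```

Emit:
{"op": "jog_arm", "data": {"series": [[0, 0, -0.1, 0, 0, 0, 1], [0, 0, -0.19, 0, 0, 0, 1], [0, 0, -0.215, 0, 0, 0, 1], [0, 0, -0.24, 0, 0, 0, 1], [0, 0, -0.26, 0, 0, 0, 1], [0, 0, -0.275, 0, 0, 0, 1], [0, 0, -0.29, 0, 0, 0, 1], [0, 0, -0.29, 0, 0, 0, 1]]}}

```text
clock: 15.77
eef_pos: [474.9, 127.4, 87.3]
eef_rot: [3.14, -0.0, 1.534]
wrist_force: [-26.8, -2.8, 63.8]
finger_gap: 0.3
finger_force: 32.0
```

Emit:
{"op": "jog_arm", "data": {"series": [[0, 0, 0.15, 0, 0, 0, 1], [0, 0, 0.3, 0, 0, 0, 1], [0.02, 0.3, 0.3, 0, 0, 0, 1], [0.02, 0.675, 0.3, 0, 0, 0, 1], [0.02, 0.675, 0.3, 0, 0, 0, 1], [0.02, 0.675, 0.3, 0, 0, 0, 1]]}}

```text
clock: 16.27
eef_pos: [476.5, 209.6, 118.5]
eef_rot: [-3.141, 0.0, 1.536]
wrist_force: [-0.1, -1.0, 0.7]
finger_gap: 0.8
finger_force: 0.0
```

Emit:
{"op": "jog_arm", "data": {"series": [[0, 0, -0.1, 0, 0, 0, 1], [0, 0, -0.19, 0, 0, 0, 1], [0, 0, -0.215, 0, 0, 0, 1], [0, 0, -0.24, 0, 0, 0, 1], [0, 0, -0.26, 0, 0, 0, 1], [0, 0, -0.275, 0, 0, 0, 1], [0, 0, -0.29, 0, 0, 0, 1], [0, 0, -0.29, 0, 0, 0, 1]]}}

```text
clock: 16.93
eef_pos: [477.2, 208.2, 87.2]
eef_rot: [3.141, -0.0, 1.534]
wrist_force: [-19.0, -4.9, 43.3]
finger_gap: 0.4
finger_force: 21.6
```

Emit:
{"op": "jog_arm", "data": {"series": [[0, 0, 0.15, 0, 0, 0, 1], [0, 0, 0.3, 0, 0, 0, 1], [0.4, -0.03, 0.3, 0, 0, 0, 1], [0.93, -0.03, 0.3, 0, 0, 0, 1], [0.93, -0.03, 0.3, 0, 0, 0, 1], [0.93, -0.03, 0.3, 0, 0, 0, 1]]}}

```text
clock: 17.43
eef_pos: [591.8, 203.2, 119.1]
eef_rot: [-3.141, 0.0, 1.532]
wrist_force: [-1.3, -0.7, -0.1]
finger_gap: 0.4
finger_force: 0.0
```

Emit:
{"op": "jog_arm", "data": {"series": [[0, 0, -0.1, 0, 0, 0, 1], [0, 0, -0.19, 0, 0, 0, 1], [0, 0, -0.215, 0, 0, 0, 1], [0, 0, -0.24, 0, 0, 0, 1], [0, 0, -0.26, 0, 0, 0, 1], [0, 0, -0.275, 0, 0, 0, 1], [0, 0, -0.29, 0, 0, 0, 1], [0, 0, -0.29, 0, 0, 0, 1]]}}

```text
clock: 18.1
eef_pos: [587.7, 204.8, 87.6]
eef_rot: [3.141, 0.001, 1.535]
wrist_force: [-10.8, -8.0, 24.8]
finger_gap: 0.2
finger_force: 12.4
```

Emit:
{"op": "jog_arm", "data": {"series": [[0, 0, -0.01, 0, 0, 0, 1], [0, 0, -0.015, 0, 0, 0, 1], [0, 0, -0.015, 0, 0, 0, 1], [0, 0, -0.015, 0, 0, 0, 1]]}}

```text
clock: 18.43
eef_pos: [587.9, 204.9, 87.3]
eef_rot: [3.14, 0.0, 1.535]
wrist_force: [-16.7, -8.8, 37.3]
finger_gap: 0.4
finger_force: 18.9
```

Emit:
{"op": "jog_arm", "data": {"series": [[0, 0, 0.15, 0, 0, 0, 1], [0, 0, 0.3, 0, 0, 0, 1], [-0.02, -0.3, 0.3, 0, 0, 0, 1], [-0.02, -0.675, 0.3, 0, 0, 0, 1], [-0.02, -0.675, 0.3, 0, 0, 0, 1], [-0.02, -0.675, 0.3, 0, 0, 0, 1]]}}

```text
clock: 18.93
eef_pos: [585.2, 122.6, 119.3]
eef_rot: [-3.141, 0.0, 1.532]
wrist_force: [-0.7, 0.3, 0.3]
finger_gap: 0.5
finger_force: 0.0
```

Emit:
{"op": "jog_arm", "data": {"series": [[0, 0, -0.1, 0, 0, 0, 1], [0, 0, -0.19, 0, 0, 0, 1], [0, 0, -0.215, 0, 0, 0, 1], [0, 0, -0.24, 0, 0, 0, 1], [0, 0, -0.26, 0, 0, 0, 1], [0, 0, -0.275, 0, 0, 0, 1], [0, 0, -0.29, 0, 0, 0, 1], [0, 0, -0.29, 0, 0, 0, 1]]}}

```text
clock: 19.6
eef_pos: [586.1, 125.5, 87.5]
eef_rot: [3.14, -0.0, 1.536]
wrist_force: [-14.7, -3.5, 37.5]
finger_gap: 0.1
finger_force: 18.5
```

Emit:
{"op": "jog_arm", "data": {"series": [[0, 0, 0.15, 0, 0, 0, 1], [0, 0, 0.3, 0, 0, 0, 1], [-0.02, -0.3, 0.3, 0, 0, 0, 1], [-0.02, -0.675, 0.3, 0, 0, 0, 1], [-0.02, -0.675, 0.3, 0, 0, 0, 1], [-0.02, -0.675, 0.3, 0, 0, 0, 1]]}}

```text
clock: 20.1
eef_pos: [583.2, 42.4, 119.7]
eef_rot: [-3.14, 0.0, 1.533]
wrist_force: [-0.1, 0.6, 0.0]
finger_gap: 0.1
finger_force: 0.0
```

Emit:
{"op": "jog_arm", "data": {"series": [[0, 0, -0.1, 0, 0, 0, 1], [0, 0, -0.19, 0, 0, 0, 1], [0, 0, -0.215, 0, 0, 0, 1], [0, 0, -0.24, 0, 0, 0, 1], [0, 0, -0.26, 0, 0, 0, 1], [0, 0, -0.275, 0, 0, 0, 1], [0, 0, -0.29, 0, 0, 0, 1], [0, 0, -0.29, 0, 0, 0, 1]]}}

```text
clock: 20.77
eef_pos: [583.7, 44.6, 87.6]
eef_rot: [3.141, -0.0, 1.536]
wrist_force: [-10.6, 0.5, 26.6]
finger_gap: 0.4
finger_force: 13.9
```

Emit:
{"op": "jog_arm", "data": {"series": [[0, 0, -0.01, 0, 0, 0, 1], [0, 0, -0.015, 0, 0, 0, 1], [0, 0, -0.015, 0, 0, 0, 1], [0, 0, -0.015, 0, 0, 0, 1]]}}

```text
clock: 21.1
eef_pos: [584.0, 44.6, 87.2]
eef_rot: [3.14, -0.0, 1.536]
wrist_force: [-17.5, -0.4, 41.9]
finger_gap: 0.3
finger_force: 20.9
```

Emit:
{"op": "jog_arm", "data": {"series": [[0, 0, 0.3, 0, 0, 0, 1], [0, 0, 0.6, 0, 0, 0, 1], [0, 0, 1, 0, 0, 0, 1], [-0.5, 0.5, 1, 0, 0, 0, 1], [-1, 1, 1, 0, 0, 0, 1], [-1, 1, 1, 0, 0, 0, 1], [-1, 1, 1, 0, 0, 0, 1]]}}

```text
clock: 21.68
eef_pos: [463.8, 162.8, 203.1]
eef_rot: [-3.14, 0.0, 1.535]
wrist_force: [0.3, 0.1, 0.4]
finger_gap: 0.7
finger_force: 0.0
```

Emit:
{"op": "jog_arm", "data": {"series": [[-0.6, 1, 0.1, 0, 0, 0, 1], [-0.6, 1, 0.1, 0, 0, 0, 1], [-0.6, 1, 0.1, 0, 0, 0, 1], [-0.6, 1, 0.1, 0, 0, 0, 1], [-0.6, 1, 0.1, 0, 0, 0, 1]]}}

```text
clock: 22.1
eef_pos: [391.6, 284.2, 215.5]
eef_rot: [-3.141, 0.0, 1.54]
wrist_force: [-0.1, -0.4, 0.5]
finger_gap: 0.6
finger_force: 0.0
```

Emit:
{"op": "jog_arm", "data": {"series": [[-0.6, 1, 0, 0, 0, 0, 1], [-0.6, 1, 0, 0, 0, 0, 1], [-0.6, 1, 0, 0, 0, 0, 1], [-0.6, 1, 0, 0, 0, 0, 1], [-0.6, 1, 0, 0, 0, 0, 1], [-0.6, 1, 0, 0, 0, 0, 1]]}}

```text
clock: 22.6
eef_pos: [321.7, 400.9, 215.1]
eef_rot: [-3.141, 0.001, 1.536]
wrist_force: [-0.5, 0.4, 0.3]
finger_gap: 0.6
finger_force: 0.0
```

```bash
python3 - <<'E'
from h import *
s=manip.read_state(); print(s['eef_pos'],s['clock'])
a=shot('top','t4')['frame'][140:260,170:350,::-1]; b=shot('scene','s4')['frame'][120:230,205:340,::-1]
cv2.imwrite('pics/crop4.png',np.hstack([cv2.resize(a,(400,400),interpolation=2),cv2.resize(b,(400,400),interpolation=2)]))
E
```

```text
[321.68979052 400.90052106 215.06234856] 22.6
```

View pics/crop4.png

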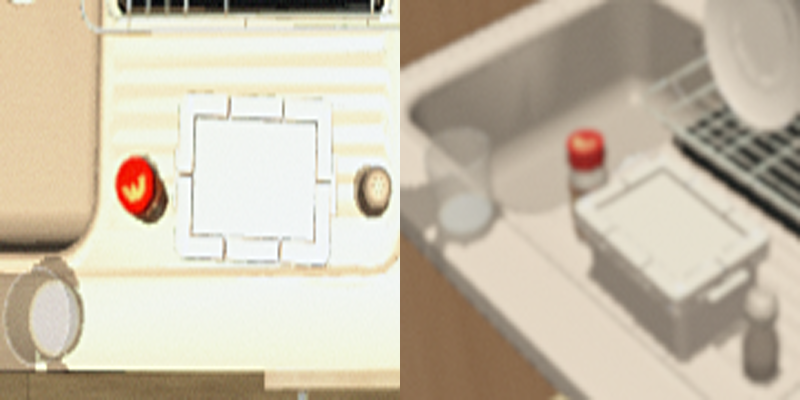

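View pics/s4.png

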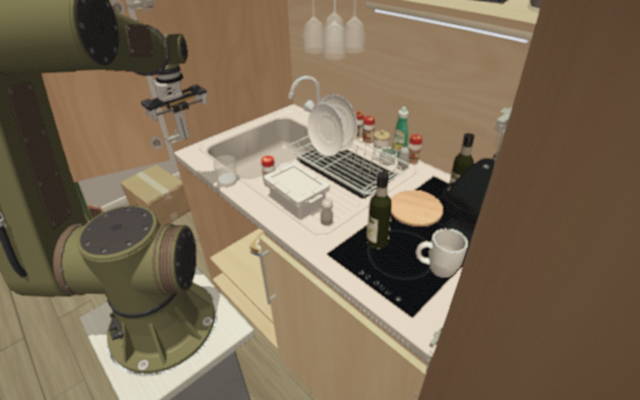

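The lid is flat, with no dark gasket showing all the way round. All six sections stopped hard at the same height, under 37 to 64 N. The jar at crop (138,185) and the shaker at (373,190) stand upright, and the bottle, glass and mug have not moved. I'll hand it in.

```bash
python3 -c "
from cell import manip
print(manip.sign_off())"
```

```text
the job is handed in; nothing more can be done
None
```

The job is handed in: the jar and shaker stand upright on the drainer either side of the tub, and all six lid sections are pressed down to a hard stop. The oil bottle, glass and mug were not touched; the final result was not reported back.

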